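# Tap a brake adapter down onto its parallels and lock the vise

### The job

The cast aluminium brake adapter, which is to be drilled, has ridden up in the cam-lock vise and stands crooked above its two parallels. While the vise is still only nipped, tap it down with the nylon-faced drift, without heavy blows and never with the bare gripper, until it sits level on both parallels and holds them tight; then swing the cam lever fully home to lock the vise. Leave the drift standing upright on the bench clear of the vise, the parallels lengthways under the adapter, and the caliper, the pliers and the bottom-bracket cup where they are.

Things in the scene. Friction and masses are not known exactly. Their poses are not given: they have to be found in the camera images.
- vise: Small grey cast-iron drill vise with steel jaw plates, bolted down, 162 x 198 mm. Origin on the bench top, midway between the jaws. x runs along the 100 mm wide jaws, +y points to the fixed jaw, -y to the tail with the cam lever, z up. Bed 30 mm, jaw tops 67 mm above the origin; jaws 24 mm apart (the adapter's width).
- adapter: Cast aluminium brake-adapter blank: bar 98 x 24 x 24 mm, on it two round domed bosses 23 mm across, 8 mm high, where to tap; 0.18 kg. Origin: centre of its underside; x lengthwise (sense of the vise's x). Starts nipped 2 to 9 mm above the parallels, -x end higher. Nipped, each end slides down under 5 to 14 N on its boss and stays there; locked, it hardly yields to 25 N. Seated: underside 50 mm, boss tops 82 mm above the vise's origin.
- boss_a (a point): Top of the dome of the boss at the adapter's -x end, 37 mm from its middle.
- boss_b (a point): Top of the dome of the boss at the adapter's +x end, 37 mm from its middle.
- adapter_end_a (a point): Middle of the adapter's lower edge at its -x end (underside).
- adapter_end_b (a point): Middle of the adapter's lower edge at its +x end (underside).
- parallel_fixed: Loose ground steel parallel, 130 x 6 x 20 mm, standing on edge on the vise bed beside the fixed jaw under the adapter, its ends sticking out past the jaws. Origin at the centre of its underside, x along its length.
- parallel_moving: The other parallel, the same, beside the moving jaw.
- drift: Loose hand drift standing upright on the bench: white nylon foot 38 mm across, 42 mm high, flat striking face underneath; above it a round steel handle 22 mm across (29 mm collar at 42 to 50 mm, 27 mm rim at the top); 122 mm high in all, 0.3 kg. Origin at the centre of its striking face, z up the handle.
- drift_grip (a point): Point on the drift's axis in the middle of the handle, 82 mm above its striking face: where to grip.
- vise_lever (a joint): Angle of the cam lever about a vertical axis, rad: 0 = straight out from the tail (vise's -y), 1.4 = fully home at its stop (towards the vise's -x); closes clockwise seen from above. Starts at 0 to 0.1 (jaws only nipped), takes about 3 to 6 N at the knob, stays where it is left.
- lever_knob (a point): Centre of the upright black knob at the end of the cam lever: 21 to 23 mm across, 42 mm high (66 to 108 mm above the bench), this point 90 mm above the bench. It runs on a circle of 100 mm radius round lever_pivot.
- lever_pivot (a point): Axis of the cam lever, 103 mm from the vise's origin towards -y, 60 mm above the bench.
- caliper: Loose black brake caliper, 30 x 55 x 36 mm, a bystander. Origin under its centre.
- pliers: Loose needle-nose pliers, 161 x 57 x 14 mm, lying flat, a bystander. Origin under the centre.
- cup: Loose black toothed bottom-bracket cup, 47 mm across and 24 mm high, a bystander. Origin under its centre.
Things that resemble listed ones, but are neither listed nor needed, are in the scene too. What is shaped like the drift but red is not meant. Of the things shaped like the adapter, the aluminium one is meant.

How it is judged:
On the way, in this order (a step that is already met when the one before it is completed fails the run):
1. the adapter is down on the parallels at both ends while the vise is still only nipped (z of adapter_end_a in the frame of vise between 0.048 and 0.0515 m and z of adapter_end_b in the frame of vise between 0.048 and 0.0515 m and value of joint vise_lever below 0.6 rad), for 0.2 s.
2. the cam lever is swung home (value of joint vise_lever above 1.25 rad), for 0.2 s.
At the end, for the whole second after the job is handed in: Adapter on both parallels (both ends within 1.5 mm, pressing on each with over 0.2 N), within 12 mm of mid-jaw; parallels within 25 mm of centred; lever beyond 1.25 rad; drift upright (0.1 rad) on the bench, over 130 mm from the vise's origin and not touching it; all at rest (z of adapter_end_a in the frame of vise between 0.048 and 0.0515 m and z of adapter_end_b in the frame of vise between 0.048 and 0.0515 m and x of adapter in the frame of vise between -0.012 and 0.012 m and contact force between adapter and parallel_fixed above 0.2 N and contact force between adapter and parallel_moving above 0.2 N and x of parallel_fixed in the frame of vise between -0.025 and 0.025 m and x of parallel_moving in the frame of vise between -0.025 and 0.025 m and value of joint vise_lever above 1.25 rad and angle between drift's own z axis and vertical below 0.1 rad and height (world z) of drift between -0.005 and 0.006 m and horizontal distance between drift and vise above 0.13 m and contact force between drift and vise below 0.05 N and linear speed of drift below 0.02 m/s and linear speed of adapter below 0.01 m/s).
It fails at once if the adapter is pressed or struck with more than 120 N (contact force between drift and adapter above 120 N).
It fails at once if the adapter is touched with the bare fingers (more than 3 N) (contact force between the fingers and adapter above 3 N).
It fails at once if caliper: moved more than 30 mm (distance of caliper from where it was at the start of the episode above 0.03 m).
It fails at once if pliers: moved more than 30 mm (distance of pliers from where it was at the start of the episode above 0.03 m).
It fails at once if cup: moved more than 30 mm (distance of cup from where it was at the start of the episode above 0.03 m).
It also fails if it takes over 67 s, if anything falls off the work surface, if the arm or the gripper's body presses on something with over 40 N, if the wrist force passes 120 N, or if a joint passes its speed limit or range.

### The arm

A 7-joint arm with a two-finger parallel gripper is mounted at the origin on a cart in front of the work surface, level with it; the furniture and walls round the work are solid. World frame = base frame: x ahead of the robot, y to its left, z up, the work surface at z = 0. Lengths are in m, angles in rad, forces in N, time in s.
With the tool pointing down it reaches from about 0.4 to 0.925 m from the base axis. Payload 4.1 kg.
Tool frame: the origin (TCP) lies on the front face of the gripper's body, between the roots of the fingers; the fingertips stand 73 mm ahead of it and the grasp point (between the pads) lies 54 mm ahead of it; x points along the fingers, z is the direction in which the jaws open and shut, and the axes are right-handed (so a half turn about x gives the same grasp; the last joint's range is limited). The gripper opens to 85 mm and grips with 20 to 120 N. Pads are 22 mm wide; open, the fingers measure 114 mm over their backs; the gripper's body (76 mm by 85 mm) begins 54 mm behind the grasp point. The pads swing forward as they close: fully open they stand 13 mm farther back than shut.
Start: joints at [1.186, 0.398, 0.045, 1.537, -0.019, 1.207, -0.051], TCP at [0.183, -0.624, 0.304] pointing down, gripper open.
Joint ranges: [-2.82, 2.82], [-0.49, 2.23], [-1.37, 1.46], [0, 2.46], [-1.36, 4.5], [0.23, 2], [-2.94, 2.94]. Speed limits (rad/s): [2.57, 2.57, 3.14, 3.14, 3.14, 3.14, 3.14].

### API

Orientations are given as a rotation vector (axis times angle).
In Python, from station import arm gives the robot as it stands.
- The arm moves only by the tool step_arm, never from a script. Its argument "plan" is a list that holds one entry, the list of rows, each a list of 6 numbers: the shift along the tool's x, y, z in m, then the turn, a rotation vector about the tool's x, y, z in rad. A call has 1 to 12 rows; each row is the pose to reach, as a shift and turn from the pose commanded when the call began, along the tool's axes at that moment; what a row does not reach only later rows make up. A row lasts 1/12 s, in which the tool goes at most 41.7 mm and 7.16 degrees, less where a joint would pass 70% of its speed; a pose out of reach is approached as far as the arm can. A call with a gripper value outside its range is refused whole. "fingers" is the opening, from 0 (shut) to 1 (fully open), set as the call begins (left out, the last holds). The fingers move at their own pace and stop on an object; the grip force is fixed at half the most. Time passes only in rows, so rows that repeat a pose let the fingers close. It gives the time, the measured TCP pose, the force and the opening at its end, in the units of the state.
- arm.sense(): the state, without advancing time (a new reading comes with each control period).
- arm.snapshot(name): name is "side" or "top"; returns a dict with "frame" (400x640x3 uint8, red, green, blue), "vfov" (degrees; the focal length in pixels is half the picture's height over the tangent of half this angle, whatever the lens; pixels are square), "cx", "cy" (the principal point, pixels), "rvec" (rotation vector, rad) and "tvec" (3), from world to camera coordinates, as OpenCV has them. Camera axes: x right, y down, z forward; pixel columns grow to the right and rows downward; lengths in m; the calibration is good to about 2 mm. A picture is of the moment at which its call begins. There is no depth.
- arm.hand_in(): hands the job in, once; it reports no verdict.
The state is a dict: "time": time; "joints": joint angles; "qvel": joint speeds; "effort": joint torques, N m; "tool_pos": TCP position; "orientation": TCP orientation; "wrist_force": force on the tool from outside, world axes, zero at the start; "ft_torque": the same for the moment, N m; "finger_gap": finger opening in m.
Only numpy, scipy, OpenCV 4.12 (cv2) and the standard library are available. Lean on these libraries where they do the work, as an engineer would, in place of code of your own. Each camera call takes 0.05 s, during which the arm holds its last target. There are 200 camera calls.

## Working session

There is one attempt and no reset: what is moved stays moved. The work goes in short steps, Python scripts to look and compute and a tool call to move; the robot and the scene stay as the last step left them, time stands still between calls to the robot, and variables do not carry over. Pictures are saved under pics/ and viewed, about 8 in all and at most 12, crops included, and the job is handed in when it is done.

Besides the shell and the picture viewer there is one more tool, called after "Request:" as name(argument=value, ...) on one line, values as JSON. step_arm: Moves the arm, as the interface text tells. Its arguments: {"type":"object","properties":{"plan":{"type":"array","items":{"type":"array","items":{"type":"array","items":{"type":"number"}}}},"fingers":{"type":"number"}},"required":["plan"]}

```bash
mkdir -p pics
cat > h.py <<'E'
import numpy as np, cv2
from station import arm
from scipy.spatial.transform import Rotation as R
def snap(n):
    s=arm.snapshot(n); f=s["frame"].shape[0]/2/np.tan(np.radians(s["vfov"])/2)
    s["K"]=np.array([[f,0,s["cx"]],[0,f,s["cy"]],[0,0,1]]); s["R"]=R.from_rotvec(s["rvec"]).as_matrix(); s["t"]=np.array(s["tvec"]); return s
def ray(s,u,v):
    d=s["R"].T@np.linalg.inv(s["K"])@[u,v,1]; return -s["R"].T@s["t"],d
def onz(s,u,v,z):
    c,d=ray(s,u,v); return c+d*(z-c[2])/d[2]
def proj(s,p):
    q=s["K"]@(s["R"]@np.array(p)+s["t"]); return q[:2]/q[2]
E
python3 - <<'E'
from h import *
for n in("top","side"):
    s=snap(n); cv2.imwrite(f"pics/{n}0.png",s["frame"][:,:,::-1]); print(n,s["vfov"],-s["R"].T@s["t"],s["R"][2])
st=arm.sense(); print(st); print(R.from_rotvec(st["orientation"]).as_matrix())
E
```

```text
top 55.44650759335003 [ 0.35977188 -0.02244139  1.26546279] [ 0.18049738 -0.0188064  -0.98339565]
side 53.597150164898984 [ 0.52792863 -0.97554279  0.51302139] [ 0.06621     0.9125149  -0.40364934]
{'time': 0.1, 'joints': array([ 1.1859734 ,  0.3990901 ,  0.04502531,  1.53772788, -0.01868358,
        1.20688688, -0.05069556]), 'qvel': array([-0.00108415, -0.00178993, -0.00089062, -0.00288863, -0.00010584,
       -0.00099835, -0.00036283]), 'effort': array([ 4.01450641e-03, -4.76258790e+01,  1.37033790e+00, -2.54948562e+01,
        1.20032931e-02,  5.09979305e-03, -1.81599410e-05]), 'tool_pos': array([ 0.18318022, -0.623208  ,  0.30299669]), 'orientation': array([ 0.99697586,  1.3324763 , -0.9954661 ]), 'wrist_force': array([0.89238793, 0.08841619, 0.3379686 ]), 'ft_torque': array([ 0.01369744, -0.00137912,  0.01141129]), 'finger_gap': 0.08518672593517881}
[[-5.98398887e-04  9.59392429e-01  2.82074118e-01]
 [ 1.58184421e-03  2.82074724e-01 -9.59391134e-01]
 [-9.99998570e-01 -1.27901275e-04 -1.68640256e-03]]
```

View pics/top0.png

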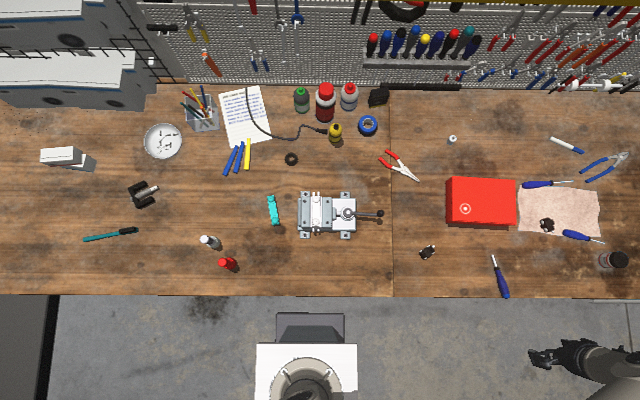

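View pics/side0.png

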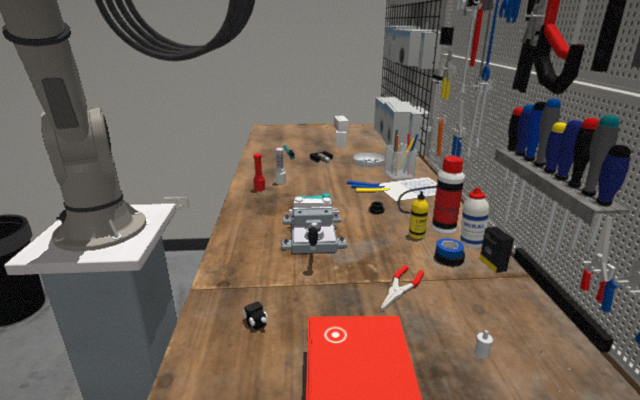

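The top view shows the vise at about (328,213) with its tail and lever to the right (world -y). The white drift is at (210,243), with the red decoy at (228,263). The caliper looks to be at (427,252) or the black part at (143,193), the pliers at (400,163) and the cup at (291,158). I'll zoom in.

Run:
```python
import cv2,numpy as np
t=cv2.imread("pics/top0.png");s=cv2.imread("pics/side0.png")
a=cv2.resize(t[180:280,190:390],None,fx=4,fy=4,interpolation=cv2.INTER_CUBIC)[:,:800]
b=cv2.resize(s[140:290,240:440],None,fx=4,fy=4,interpolation=cv2.INTER_CUBIC)
cv2.imwrite("pics/tc.png",a);cv2.imwrite("pics/sc.png",b)
```

```text
(no output)
```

View pics/tc.png

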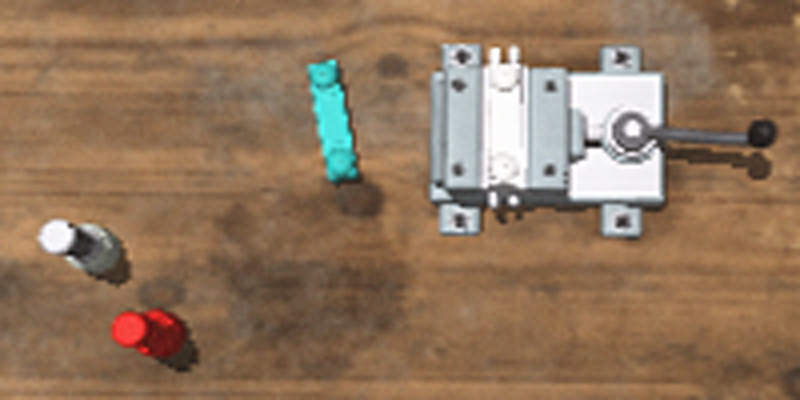

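View pics/sc.png

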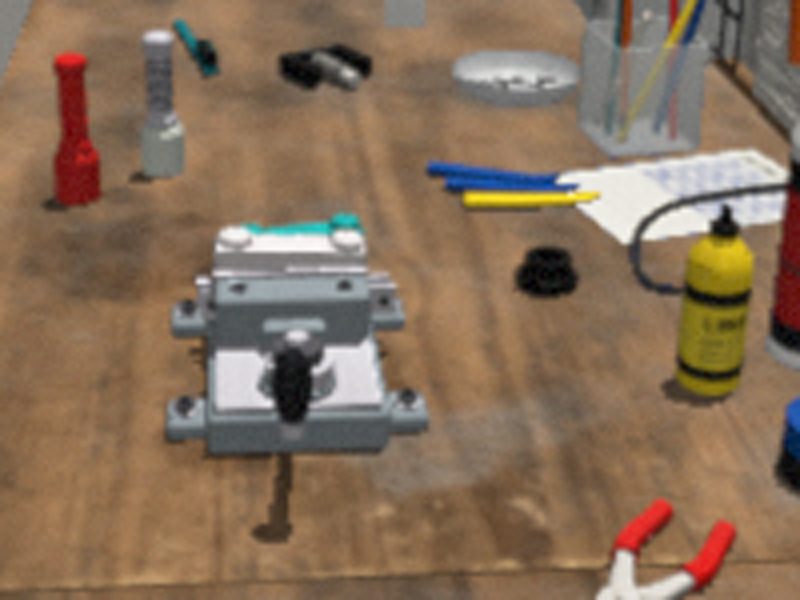

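```bash
cat > m.py <<'E'
from h import *
import pickle
E
python3 - <<'E'
from h import *
t=snap("top");s=snap("side")
T=lambda U,V,z:onz(t,(U+.5)/4-.5+190,(V+.5)/4-.5+180,z).round(4)
S=lambda U,V,z:onz(s,(U+.5)/4-.5+240,(V+.5)/4-.5+140,z).round(4)
print("drift top",T(57,237,.122),S(157,38,.122))
print("drift foot side z=0",S(163,174,0.0))
for n,p in dict(bossA=(503,165,.089),bossB=(505,75,.085),fixL=(485,68,.067),fixLl=(484,190,.067),movL=(528,68,.067),movLl=(528,190,.067),pivot=(633,129,.075),knob=(763,131,.108),lugTL=(461,55,.015),lugBL=(460,222,.015),lugTR=(621,57,.015),lugBR=(622,220,.015)).items(): print(n,T(*p))
print("S knob",S(293,352,.108),"bossA",S(234,232,.089),"bossB",S(348,232,.085),"pivot",S(300,340,.075))
print("cup",onz(t,291,158,.02),"pl",onz(t,400,165,0),"black right",onz(t,427,252,.02),"teal",T(340,160,.03),"red",T(130,328,.122))
# triangulate drift
def tri(a,b):
    c1,d1=ray(t,*a);c2,d2=ray(s,*b);A=np.c_[d1,-d2];k=np.linalg.lstsq(A,c2-c1,rcond=None)[0];return (c1+d1*k[0]+c2+d2*k[1])/2,np.linalg.norm(c1+d1*k[0]-c2-d2*k[1])
f=lambda U,V,ou,ov:((U+.5)/4-.5+ou,(V+.5)/4-.5+ov)
print(tri(f(57,237,190,180),f(157,37,240,140)))
print("bossA",tri(f(503,165,190,180),f(234,234,240,140)),"B",tri(f(505,75,190,180),f(348,234,240,140)))
print("knob",tri(f(763,131,190,180),f(292,352,240,140)))
E
```

```text
drift top [0.4672 0.3086 0.122 ] [0.4668 0.2965 0.122 ]
drift foot side z=0 [0.4667 0.2972 0.    ]
bossA [ 0.5302 -0.0241  0.089 ]
bossB [ 0.6027 -0.0248  0.085 ]
fixL [ 0.612  -0.0087  0.067 ]
fixLl [ 0.5132 -0.0093  0.067 ]
movL [ 0.6124 -0.0432  0.067 ]
movLl [ 0.5136 -0.0441  0.067 ]
pivot [ 0.5623 -0.127   0.075 ]
knob [ 0.5564 -0.2248  0.108 ]
lugTL [0.6338 0.0122 0.015 ]
lugBL [0.4931 0.0107 0.015 ]
lugTR [ 0.6339 -0.1223  0.015 ]
lugBR [ 0.4963 -0.1229  0.015 ]
S knob [ 0.5568 -0.2293  0.108 ] bossA [ 0.5268 -0.0279  0.089 ] bossB [ 0.6019 -0.0237  0.085 ] pivot [ 0.5639 -0.1541  0.075 ]
cup [0.75516917 0.06134706 0.02      ] pl [ 0.74208401 -0.31504784  0.        ] black right [ 0.44159367 -0.39091486  0.02      ] teal [0.5413 0.1092 0.03  ] red [0.4004 0.2505 0.122 ]
(array([0.46684108, 0.30936457, 0.11900132]), np.float64(0.0012032394025862864))
bossA (array([ 0.52865121, -0.02418655,  0.08623575]), np.float64(0.003879817231592541)) B (array([ 0.60233712, -0.02478774,  0.08414587]), np.float64(0.0010950998380798286))
knob (array([ 0.55658603, -0.2251719 ,  0.10580705]), np.float64(0.00033725778773084094))
```

Request:
step_arm(plan=[[[0,0.423,-0.316,0.286,0,0],[0,0.423,-0.316,0.286,0,0],[0,0.423,-0.316,0.286,0,0],[0,0.423,-0.316,0.286,0,0],[0,0.423,-0.316,0.286,0,0],[0,0.423,-0.316,0.286,0,0],[0,0.423,-0.316,0.286,0,0],[0,0.423,-0.316,0.286,0,0],[0,0.423,-0.316,0.286,0,0],[0,0.423,-0.316,0.286,0,0],[0,0.423,-0.316,0.286,0,0],[0,0.423,-0.316,0.286,0,0]]], fingers=1)

```text
time: 1.2
tool_pos: [0.4838, -0.222, 0.304]
orientation: [1.209, 1.209, -1.209]
wrist_force: [0.1, -0.3, -0.5]
finger_gap: 0.0853
```

```bash
cat > st.py <<'E'
from h import *
s=arm.sense();print(round(s["time"],2),s["tool_pos"].round(4),s["joints"].round(2),s["wrist_force"].round(2),round(s["finger_gap"],4));print(R.from_rotvec(s["orientation"]).as_matrix().round(3))
E
python3 st.py
```

```text
1.2 [ 0.4838 -0.222   0.304 ] [ 0.52  0.19 -0.2   1.81  0.04  1.14 -1.26] [ 0.1  -0.32 -0.5 ] 0.0853
[[ 0.  1. -0.]
 [-0. -0. -1.]
 [-1.  0.  0.]]
```

Request:
step_arm(plan=[[[0,-0.02,-0.5,0,0,0],[0,-0.02,-0.5,0,0,0],[0,-0.02,-0.5,0,0,0],[0,-0.02,-0.5,0,0,0],[0,-0.02,-0.5,0,0,0],[0,-0.02,-0.5,0,0,0],[0,-0.02,-0.5,0,0,0],[0,-0.02,-0.5,0,0,0],[0,-0.02,-0.5,0,0,0],[0,-0.02,-0.5,0,0,0],[0,-0.02,-0.5,0,0,0],[0,-0.02,-0.5,0,0,0]]])

```text
time: 2.2
tool_pos: [0.4627, 0.2775, 0.304]
orientation: [1.21, 1.208, -1.209]
wrist_force: [0.8, -0.2, 0.2]
finger_gap: 0.0855
```

```bash
python3 st.py
python3 - <<'E'
from h import *
t=snap("top");print(arm.sense()["tool_pos"].round(4))
E
```

```text
2.2 [0.4627 0.2775 0.304 ] [-0.12  0.24 -0.59  1.79  0.14  1.16 -2.32] [ 0.82 -0.17  0.24] 0.0855
[[ 0.     1.    -0.001]
 [-0.    -0.001 -1.   ]
 [-1.     0.     0.   ]]
[0.4601 0.2879 0.3046]
```

Request:
step_arm(plan=[[[0,0.006,-0.02,0,0,0],[0.04,0.006,-0.02,0,0,0],[0.08,0.006,-0.02,0,0,0],[0.12,0.006,-0.02,0,0,0],[0.15,0.006,-0.02,0,0,0],[0.168,0.006,-0.02,0,0,0],[0.168,0.006,-0.02,0,0,0],[0.168,0.006,-0.02,0,0,0],[0.168,0.006,-0.02,0,0,0]]])

```text
time: 3.0
tool_pos: [0.47, 0.2964, 0.1373]
orientation: [1.211, 1.208, -1.207]
wrist_force: [-0.7, 0.5, -0.2]
finger_gap: 0.0852
```

```bash
python3 st.py
python3 - <<'E'
from h import *
t=snap("top")["frame"][:,:,::-1];s=snap("side")["frame"][:,:,::-1]
a=cv2.resize(t[190:290,160:260],None,fx=4,fy=4,interpolation=cv2.INTER_CUBIC)
b=cv2.resize(s[110:210,230:330],None,fx=4,fy=4,interpolation=cv2.INTER_CUBIC)
cv2.imwrite("pics/g1.png",np.hstack([a,b]))
E
```

```text
3.0 [0.47   0.2964 0.1373] [-0.21  0.46 -0.53  1.91  0.31  0.85 -2.48] [-0.7   0.5  -0.17] 0.0852
[[ 0.002  1.    -0.   ]
 [ 0.001 -0.    -1.   ]
 [-1.     0.002 -0.001]]
```

View pics/g1.png

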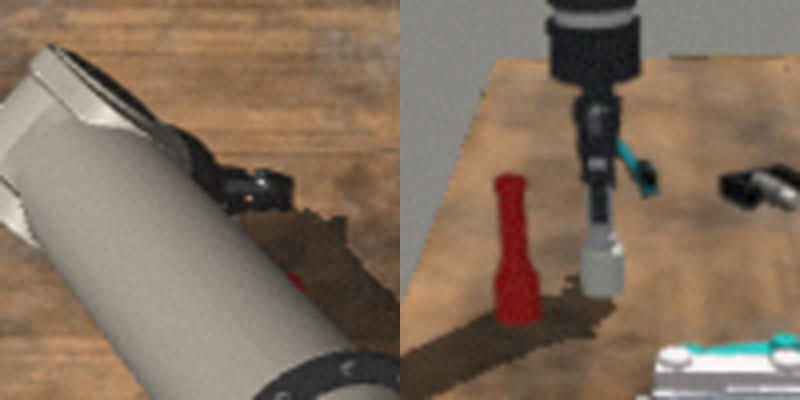

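Request:
step_arm(plan=[[[0,0,0,0,0,0],[0,0,0,0,0,0],[0,0,0,0,0,0],[0,0,0,0,0,0],[0,0,0,0,0,0],[0,0,0,0,0,0],[0,0,0,0,0,0],[0,0,0,0,0,0],[0,0,0,0,0,0],[0,0,0,0,0,0]]], fingers=0)

```text
time: 3.93
tool_pos: [0.4694, 0.2961, 0.1365]
orientation: [1.21, 1.209, -1.209]
wrist_force: [-1.9, -1.7, 5.8]
finger_gap: 0.021
```

```bash
python3 st.py
```

```text
3.93 [0.4694 0.2961 0.1365] [-0.21  0.46 -0.53  1.92  0.31  0.85 -2.48] [-1.89 -1.7   5.79] 0.021
[[ 0.001  1.     0.   ]
 [ 0.     0.    -1.   ]
 [-1.     0.001 -0.   ]]
```

Request:
step_arm(plan=[[[-0.03,0,0,0,0,0],[-0.07,0,0,0,0,0],[-0.11,0,0,0,0,0],[-0.13,0.01,0.03,0,0,0],[-0.13,0.02,0.07,0,0,0],[-0.13,0.03,0.11,0,0,0],[-0.13,0.03,0.15,0,0,0],[-0.13,0.04,0.19,0,0,0],[-0.13,0.05,0.23,0,0,0],[-0.13,0.06,0.27,0,0,0],[-0.13,0.06,0.3,0,0,0],[-0.13,0.06,0.32,0,0,0]]])

```text
time: 4.93
tool_pos: [0.528, -0.0296, 0.2643]
orientation: [1.21, 1.207, -1.217]
wrist_force: [0.3, -0.1, -3.9]
finger_gap: 0.0211
```

Request:
step_arm(plan=[[[0,0,0,0,0,0],[0,0,0,0,0,0],[0,0,0,0,0,0]]])

```text
time: 5.18
tool_pos: [0.5284, -0.0235, 0.2649]
orientation: [1.208, 1.212, -1.21]
wrist_force: [0.3, -1.1, -3.7]
finger_gap: 0.0211
```

```bash
python3 st.py
python3 - <<'E'
from h import *
t=snap("top")["frame"][:,:,::-1];S=snap("side");s=S["frame"][:,:,::-1]
a=cv2.resize(t[160:260,280:380],None,fx=4,fy=4,interpolation=cv2.INTER_CUBIC)
b=cv2.resize(s[150:250,265:365],None,fx=4,fy=4,interpolation=cv2.INTER_CUBIC)
cv2.imwrite("pics/g2.png",np.hstack([a,b]))
print(proj(S,[.529,-.0245,.087]),proj(S,[.602,-.0245,.085]),proj(S,[.529,-.0245,.13]))
E
```

```text
5.18 [ 0.5284 -0.0235  0.2649] [ 0.33  0.24 -0.42  1.86  0.11  1.07 -1.71] [ 0.27 -1.13 -3.67] 0.0211
[[-0.002  1.     0.   ]
 [ 0.001  0.    -1.   ]
 [-1.    -0.002 -0.001]]
[298.98019231 197.76995768] [326.69370902 197.74404178] [298.59858308 182.57836134]
```

View pics/g2.png

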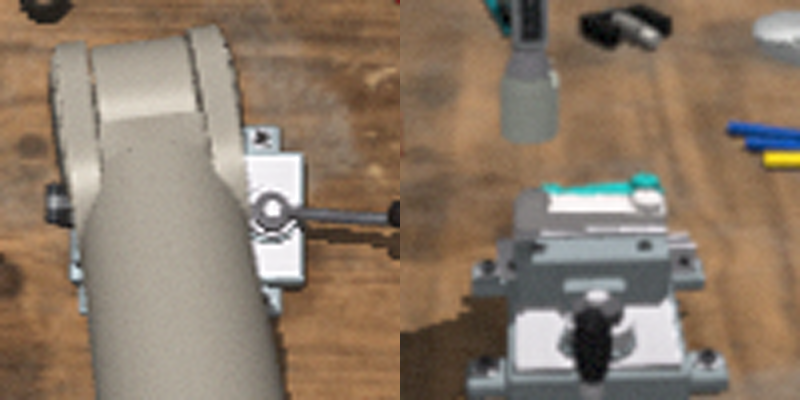

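Request:
step_arm(plan=[[[0.015,0.001,0.001,0,0,0],[0.03,0.001,0.001,0,0,0],[0.032,0.001,0.001,0,0,0],[0.033,0.001,0.001,0,0,0],[0.034,0.001,0.001,0,0,0],[0.035,0.001,0.001,0,0,0],[0.036,0.001,0.001,0,0,0],[0.037,0.001,0.001,0,0,0],[0.038,0.001,0.001,0,0,0]]])

```text
time: 6.03
tool_pos: [0.5303, -0.0252, 0.2282]
orientation: [1.21, 1.208, -1.209]
wrist_force: [0.4, -0.3, -4.0]
finger_gap: 0.0213
```

Request:
step_arm(plan=[[[0.001,0,0,0,0,0],[0.002,0,0,0,0,0]]])

```text
time: 6.2
tool_pos: [0.5302, -0.0253, 0.2259]
orientation: [1.209, 1.209, -1.209]
wrist_force: [0.1, -0.4, -3.7]
finger_gap: 0.0208
```

Request:
step_arm(plan=[[[0.001,0,0,0,0,0],[0.002,0,0,0,0,0]]])

```text
time: 6.37
tool_pos: [0.5305, -0.0252, 0.2248]
orientation: [1.21, 1.208, -1.209]
wrist_force: [-2.5, -0.0, 5.9]
finger_gap: 0.021
```

Request:
step_arm(plan=[[[0.001,0,0,0,0,0],[0.002,0,0,0,0,0],[0.003,0,0,0,0,0]]])

```text
time: 6.62
tool_pos: [0.5303, -0.0251, 0.2222]
orientation: [1.209, 1.208, -1.209]
wrist_force: [-3.3, 0.2, 6.3]
finger_gap: 0.0214
```

Request:
step_arm(plan=[[[0.001,0,0,0,0,0],[0.002,0,0,0,0,0]]])

```text
time: 6.78
tool_pos: [0.5301, -0.0251, 0.2202]
orientation: [1.209, 1.209, -1.21]
wrist_force: [-3.5, 0.9, 6.6]
finger_gap: 0.0211
```

Request:
step_arm(plan=[[[0.001,0,0,0,0,0]]])

```text
time: 6.87
tool_pos: [0.5301, -0.0252, 0.2192]
orientation: [1.209, 1.209, -1.21]
wrist_force: [-3.9, 0.5, 7.3]
finger_gap: 0.0207
```

Request:
step_arm(plan=[[[0.001,0,0,0,0,0]]])

```text
time: 6.95
tool_pos: [0.53, -0.0252, 0.2182]
orientation: [1.209, 1.209, -1.21]
wrist_force: [-3.5, -0.9, 7.5]
finger_gap: 0.0212
```

Request:
step_arm(plan=[[[0.001,0,0,0,0,0]]])

```text
time: 7.03
tool_pos: [0.5302, -0.0251, 0.2178]
orientation: [1.209, 1.209, -1.21]
wrist_force: [-6.0, 0.4, 15.9]
finger_gap: 0.0208
```

Request:
step_arm(plan=[[[0.001,0,0,0,0,0]]])

```text
time: 7.12
tool_pos: [0.5304, -0.0251, 0.2177]
orientation: [1.209, 1.208, -1.21]
wrist_force: [-6.8, 0.4, 21.7]
finger_gap: 0.021
```

Request:
step_arm(plan=[[[0.001,0,0,0,0,0]]])

```text
time: 7.2
tool_pos: [0.5307, -0.0251, 0.2176]
orientation: [1.209, 1.208, -1.21]
wrist_force: [-8.0, -0.6, 26.5]
finger_gap: 0.0209
```

Request:
step_arm(plan=[[[-0.015,0,0,0,0,0],[-0.025,0.005,0,0,0,0],[-0.025,0.04,0,0,0,0],[-0.025,0.073,0,0,0,0],[-0.025,0.073,0,0,0,0],[-0.025,0.073,0,0,0,0],[-0.018,0.073,0,0,0,0],[-0.014,0.073,0,0,0,0],[-0.012,0.073,0,0,0,0],[-0.01,0.073,0,0,0,0],[-0.009,0.073,0,0,0,0],[-0.008,0.073,0,0,0,0]]])

```text
time: 8.2
tool_pos: [0.6029, -0.0252, 0.2219]
orientation: [1.209, 1.209, -1.209]
wrist_force: [0.1, 0.2, -3.4]
finger_gap: 0.0206
```

Request:
step_arm(plan=[[[0.001,0,0,0,0,0],[0.002,0,0,0,0,0]]])

```text
time: 8.37
tool_pos: [0.6032, -0.0252, 0.2201]
orientation: [1.209, 1.209, -1.209]
wrist_force: [0.1, -0.6, -3.8]
finger_gap: 0.0206
```

Request:
step_arm(plan=[[[0.001,0,0,0,0,0],[0.002,0,0,0,0,0]]])

```text
time: 8.53
tool_pos: [0.6035, -0.0252, 0.2189]
orientation: [1.21, 1.208, -1.209]
wrist_force: [-1.3, 0.6, 2.8]
finger_gap: 0.0211
```

Request:
step_arm(plan=[[[0.001,0,0,0,0,0],[0.002,0,0,0,0,0]]])

```text
time: 8.7
tool_pos: [0.6039, -0.0252, 0.2178]
orientation: [1.21, 1.207, -1.208]
wrist_force: [-3.2, -0.2, 12.1]
finger_gap: 0.0212
```

Request:
step_arm(plan=[[[0.001,0,0,0,0,0]]])

```text
time: 8.78
tool_pos: [0.6041, -0.0251, 0.2177]
orientation: [1.21, 1.207, -1.208]
wrist_force: [-3.8, -0.7, 15.7]
finger_gap: 0.0209
```

Request:
step_arm(plan=[[[0.001,0,0,0,0,0],[0.002,0,0,0,0,0]]])

```text
time: 8.95
tool_pos: [0.6045, -0.0251, 0.2175]
orientation: [1.211, 1.205, -1.207]
wrist_force: [-6.2, -1.1, 24.5]
finger_gap: 0.0213
```

```bash
python3 st.py
```

```text
8.95 [ 0.6045 -0.0251  0.2175] [ 0.28  0.42 -0.4   1.74  0.19  1.02 -1.76] [-6.22 -1.09 24.53] 0.0213
[[ 0.004  1.    -0.001]
 [-0.001 -0.    -1.   ]
 [-1.     0.004  0.001]]
```

Request:
step_arm(plan=[[[-0.015,0,0,0,0,0],[-0.025,-0.005,0,0,0,0],[-0.025,-0.04,0,0,0,0],[-0.025,-0.073,0,0,0,0],[-0.025,-0.073,0,0,0,0],[-0.025,-0.073,0,0,0,0],[-0.018,-0.073,0,0,0,0],[-0.014,-0.073,0,0,0,0],[-0.012,-0.073,0,0,0,0],[-0.01,-0.073,0,0,0,0],[-0.009,-0.073,0,0,0,0],[-0.008,-0.073,0,0,0,0]]])

```text
time: 9.95
tool_pos: [0.5304, -0.0251, 0.2206]
orientation: [1.209, 1.21, -1.209]
wrist_force: [-0.7, 0.1, -3.1]
finger_gap: 0.0212
```

Request:
step_arm(plan=[[[0.001,0,0,0,0,0],[0.002,0,0,0,0,0]]])

```text
time: 10.12
tool_pos: [0.5303, -0.0252, 0.2189]
orientation: [1.209, 1.209, -1.209]
wrist_force: [0.3, 0.5, -3.7]
finger_gap: 0.021
```

Request:
step_arm(plan=[[[0.001,0,0,0,0,0],[0.002,0,0,0,0,0]]])

```text
time: 10.28
tool_pos: [0.5306, -0.0251, 0.2179]
orientation: [1.21, 1.208, -1.209]
wrist_force: [-2.7, -0.6, 7.5]
finger_gap: 0.0209
```

Request:
step_arm(plan=[[[0.001,0,0,0,0,0],[0.002,0,0,0,0,0]]])

```text
time: 10.45
tool_pos: [0.531, -0.0251, 0.2177]
orientation: [1.21, 1.207, -1.209]
wrist_force: [-6.0, -0.6, 17.8]
finger_gap: 0.0213
```

Request:
step_arm(plan=[[[0.001,0,0,0,0,0],[0.002,0,0,0,0,0]]])

```text
time: 10.62
tool_pos: [0.5314, -0.025, 0.2175]
orientation: [1.21, 1.206, -1.208]
wrist_force: [-7.8, -0.6, 29.2]
finger_gap: 0.0215
```

Request:
step_arm(plan=[[[-0.03,0,0,0,0,0],[-0.06,0,0,0,0,0],[-0.06,-0.01,-0.04,0,0,0],[-0.06,-0.02,-0.08,0,0,0],[-0.06,-0.03,-0.12,0,0,0],[-0.06,-0.04,-0.16,0,0,0],[-0.06,-0.05,-0.2,0,0,0],[-0.06,-0.06,-0.24,0,0,0],[-0.06,-0.06,-0.28,0,0,0],[-0.06,-0.06,-0.31,0,0,0],[-0.06,-0.06,-0.32,0,0,0],[-0.06,-0.06,-0.32,0,0,0]]])

```text
time: 11.62
tool_pos: [0.4689, 0.2989, 0.273]
orientation: [1.207, 1.214, -1.204]
wrist_force: [-0.7, -0.7, -3.4]
finger_gap: 0.0208
```

Request:
step_arm(plan=[[[0.04,0,0,0,0,0],[0.08,0,0,0,0,0],[0.11,0,0,0,0,0],[0.12,0,0,0,0,0],[0.125,0,0,0,0,0],[0.125,0,0,0,0,0],[0.125,0,0,0,0,0]]])

```text
time: 12.2
tool_pos: [0.4715, 0.2952, 0.1496]
orientation: [1.212, 1.208, -1.207]
wrist_force: [0.2, 0.8, -3.0]
finger_gap: 0.0213
```

```bash
python3 st.py
```

```text
12.2 [0.4715 0.2952 0.1496] [-0.18  0.45 -0.57  1.9   0.31  0.87 -2.48] [ 0.19  0.84 -3.03] 0.0213
[[ 0.003  1.    -0.001]
 [ 0.001 -0.001 -1.   ]
 [-1.     0.003 -0.001]]
```

Ground contact is expected at about 0.136.

Request:
step_arm(plan=[[[0.004,0,0,0,0,0],[0.008,0,0,0,0,0],[0.011,0,0,0,0,0],[0.012,0,0,0,0,0],[0.012,0,0,0,0,0]]])

```text
time: 12.62
tool_pos: [0.4705, 0.295, 0.1366]
orientation: [1.21, 1.208, -1.209]
wrist_force: [-1.0, -1.7, 2.5]
finger_gap: 0.021
```

Request:
step_arm(plan=[[[0.001,0,0,0,0,0],[0.001,0,0,0,0,0]]])

```text
time: 12.78
tool_pos: [0.4705, 0.2951, 0.1365]
orientation: [1.209, 1.208, -1.209]
wrist_force: [-3.0, -2.3, 9.4]
finger_gap: 0.0209
```

Request:
step_arm(plan=[[[0.001,0,0,0,0,0],[0.001,0,0,0,0,0]]])

```text
time: 12.95
tool_pos: [0.4706, 0.2952, 0.1364]
orientation: [1.209, 1.207, -1.209]
wrist_force: [-4.6, -3.9, 15.1]
finger_gap: 0.021
```

Request:
step_arm(plan=[[[-0.002,0,0,0,0,0],[-0.002,0,0,0,0,0],[-0.002,0,0,0,0,0],[-0.002,0,0,0,0,0],[-0.002,0,0,0,0,0],[-0.002,0,0,0,0,0],[-0.002,0,0,0,0,0],[-0.002,0,0,0,0,0]]], fingers=1)

```text
time: 13.62
tool_pos: [0.4701, 0.2948, 0.1357]
orientation: [1.209, 1.209, -1.209]
wrist_force: [-0.4, 0.7, -0.1]
finger_gap: 0.0857
```

Request:
step_arm(plan=[[[-0.02,0,0,0,0,0],[-0.05,0,0,0,0,0],[-0.09,0,0,0,0,0],[-0.13,0,0,0,0,0],[-0.16,0,0,0,0,0],[-0.16,0,0.03,0,0,0],[-0.16,0,0.06,0,0,0],[-0.16,0,0.1,0,0,0],[-0.16,0,0.14,0,0,0],[-0.16,0,0.18,0,0,0],[-0.16,0,0.22,0,0,0],[-0.16,0,0.26,0,0,0]]])

```text
time: 14.62
tool_pos: [0.4696, 0.033, 0.2961]
orientation: [1.209, 1.209, -1.209]
wrist_force: [-0.2, -0.2, -0.5]
finger_gap: 0.0856
```

Request:
step_arm(plan=[[[0,0,0.04,0,0,0],[0,0,0.08,0,0,0],[0,0,0.12,0,0,0],[0,0,0.16,0,0,0],[0,0,0.2,0,0,0],[0,0.02,0.24,0,0,0],[0,0.04,0.26,0,0,0],[0,0.06,0.26,0,0,0],[0,0.085,0.26,0,0,0],[0,0.085,0.26,0,0,0],[0,0.085,0.26,0,0,0]]])

```text
time: 15.53
tool_pos: [0.5559, -0.2246, 0.2953]
orientation: [1.209, 1.211, -1.208]
wrist_force: [0.2, -0.2, 0.7]
finger_gap: 0.0853
```

```bash
python3 st.py;  python3 - <<'E'
from h import *
t=snap("top")["frame"][:,:,::-1];s=snap("side")["frame"][:,:,::-1]
a=cv2.resize(t[160:260,200:300],None,fx=4,fy=4,interpolation=cv2.INTER_CUBIC)
b=cv2.resize(s[140:240,260:360],None,fx=4,fy=4,interpolation=cv2.INTER_CUBIC)
cv2.imwrite("pics/g3.png",np.hstack([a,b]))
E
```

```text
15.53 [ 0.5559 -0.2246  0.2953] [ 0.52  0.32 -0.26  1.67  0.09  1.16 -1.33] [ 0.24 -0.16  0.72] 0.0853
[[-0.001  1.     0.001]
 [ 0.001  0.001 -1.   ]
 [-1.    -0.001 -0.001]]
```

View pics/g3.png

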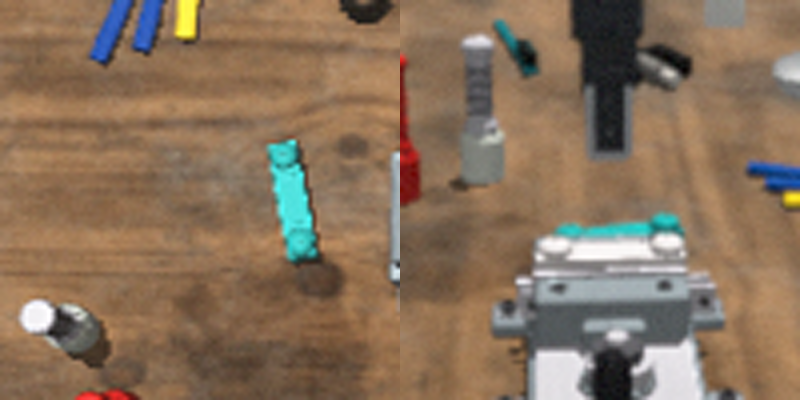

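Request:
step_arm(plan=[[[0,0,0,-0.12,0,0],[0,0,0,-0.24,0,0],[0,0,0,-0.36,0,0],[0,0,0,-0.48,0,0],[0,0,0,-0.6,0,0],[0,0,0,-0.72,0,0],[0,0,0,-0.84,0,0],[0,0,0,-0.96,0,0],[0,0,0,-1.08,0,0],[0,0,0,-1.2,0,0],[0,0,0,-1.32,0,0],[0,0,0,-1.44,0,0]]], fingers=0.45)

```text
time: 16.63
tool_pos: [0.5539, -0.2253, 0.2961]
orientation: [0.098, 1.569, -0.099]
wrist_force: [-0.2, 0.0, 1.3]
finger_gap: 0.0384
```

Request:
step_arm(plan=[[[0,0,0,-0.12,0,0],[0,0,0,-0.13,0,0],[0,0,0,-0.13,0,0],[0,0,0,-0.13,0,0]]])

```text
time: 16.97
tool_pos: [0.5546, -0.2253, 0.2961]
orientation: [0.002, 1.571, -0.003]
wrist_force: [0.7, -0.3, 0.8]
finger_gap: 0.0387
```

```bash
python3 st.py
```

```text
16.97 [ 0.5546 -0.2253  0.2961] [ 0.72  0.35 -0.52  1.66  0.19  1.18  0.15] [ 0.69 -0.33  0.76] 0.0387
[[-0.     0.004  1.   ]
 [-0.001  1.    -0.004]
 [-1.    -0.001 -0.   ]]
```

Request:
step_arm(plan=[[[0,0,0.002,0,0,0],[0.04,0,0.002,0,0,0],[0.08,0,0.002,0,0,0],[0.1,0,0.002,0,0,0],[0.12,0,0.002,0,0,0],[0.135,0,0.002,0,0,0],[0.147,0,0.002,0,0,0],[0.147,0,0.002,0,0,0],[0.147,0,0.002,0,0,0]]])

```text
time: 17.72
tool_pos: [0.5571, -0.2251, 0.1488]
orientation: [0.001, 1.571, -0.001]
wrist_force: [0.8, 0.3, 0.3]
finger_gap: 0.0386
```

```bash
python3 st.py;  python3 - <<'E'
from h import *
t=snap("top")["frame"][:,:,::-1];s=snap("side")["frame"][:,:,::-1]
a=cv2.resize(t[160:260,300:400],None,fx=4,fy=4,interpolation=cv2.INTER_CUBIC)
b=cv2.resize(s[150:250,260:360],None,fx=4,fy=4,interpolation=cv2.INTER_CUBIC)
cv2.imwrite("pics/g4.png",np.hstack([a,b]))
# arc, tool axes: y=+Y, z=+X (call-start frame)
P=np.array([.5623,-.127]);r=.099
for th in np.arange(.06,1.6,.06): print(round(th,2),(P+r*np.array([-np.sin(th),-np.cos(th)])).round(4))
E
```

```text
17.72 [ 0.5571 -0.2251  0.1488] [ 0.68  0.51 -0.48  1.8   0.29  0.91  0.07] [0.78 0.31 0.31] 0.0386
[[-0.001  0.001  1.   ]
 [ 0.     1.    -0.001]
 [-1.     0.    -0.001]]
0.06 [ 0.5564 -0.2258]
0.12 [ 0.5504 -0.2253]
0.18 [ 0.5446 -0.2244]
0.24 [ 0.5388 -0.2232]
0.3 [ 0.533  -0.2216]
0.36 [ 0.5274 -0.2197]
0.42 [ 0.5219 -0.2174]
0.48 [ 0.5166 -0.2148]
0.54 [ 0.5114 -0.2119]
0.6 [ 0.5064 -0.2087]
0.66 [ 0.5016 -0.2052]
0.72 [ 0.497  -0.2014]
0.78 [ 0.4927 -0.1974]
0.84 [ 0.4886 -0.1931]
0.9 [ 0.4848 -0.1885]
0.96 [ 0.4812 -0.1838]
1.02 [ 0.4779 -0.1788]
1.08 [ 0.475  -0.1737]
1.14 [ 0.4723 -0.1683]
1.2 [ 0.47   -0.1629]
1.26 [ 0.468  -0.1573]
1.32 [ 0.4664 -0.1516]
1.38 [ 0.4651 -0.1458]
1.44 [ 0.4641 -0.1399]
1.5 [ 0.4635 -0.134 ]
1.56 [ 0.4633 -0.1281]
```

View pics/g4.png

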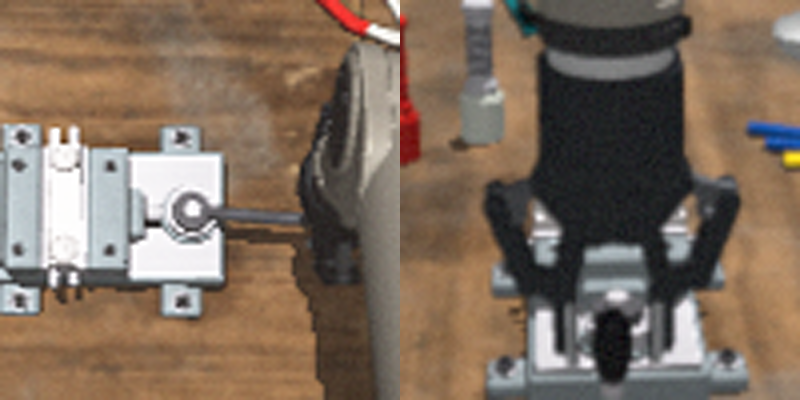

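Request:
step_arm(plan=[[[0,0.001,-0.012,0.12,0,0],[0,0.004,-0.023,0.24,0,0],[0,0.008,-0.035,0.36,0,0],[0,0.014,-0.045,0.48,0,0],[0,0.021,-0.055,0.6,0,0],[0,0.028,-0.064,0.72,0,0],[0,0.037,-0.072,0.84,0,0],[0,0.047,-0.078,0.96,0,0],[0,0.057,-0.084,1.08,0,0],[0,0.068,-0.088,1.2,0,0],[0,0.08,-0.091,1.32,0,0],[0,0.08,-0.091,1.32,0,0]]])

```text
time: 18.82
tool_pos: [0.4666, -0.1451, 0.1507]
orientation: [1.023, 1.313, -1.024]
wrist_force: [0.2, -1.3, -0.2]
finger_gap: 0.0384
```

```bash
python3 st.py
```

```text
18.82 [ 0.4666 -0.1451  0.1507] [ 0.42  0.3  -0.25  2.07  0.11  0.78 -1.21] [ 0.18 -1.26 -0.18] 0.0384
[[ 0.003  0.969  0.246]
 [-0.003  0.246 -0.969]
 [-1.     0.002  0.003]]
```

Request:
step_arm(plan=[[[0,0,-0.004,0,0,0],[0,0,-0.006,0,0,0],[0,0,-0.006,0,0,0]]])

```text
time: 19.07
tool_pos: [0.4656, -0.1409, 0.1502]
orientation: [1.021, 1.314, -1.022]
wrist_force: [-0.2, -4.9, 3.2]
finger_gap: 0.0385
```

Request:
step_arm(plan=[[[0,0,-0.003,0,0,0],[0,0,-0.004,0,0,0],[0,0,-0.004,0,0,0]]])

```text
time: 19.32
tool_pos: [0.4646, -0.1371, 0.15]
orientation: [1.022, 1.314, -1.022]
wrist_force: [0.4, -4.8, 2.9]
finger_gap: 0.0385
```

Request:
step_arm(plan=[[[0,0,-0.001,0,0,0],[0,0,-0.002,0,0,0],[0,0,-0.002,0,0,0]]])

```text
time: 19.57
tool_pos: [0.4641, -0.1351, 0.1499]
orientation: [1.022, 1.314, -1.022]
wrist_force: [-1.0, -5.1, 4.1]
finger_gap: 0.0385
```

Request:
step_arm(plan=[[[0,0,-0.002,0,0,0],[0,0,-0.002,0,0,0],[0,0,-0.002,0,0,0]]])

```text
time: 19.82
tool_pos: [0.4639, -0.1346, 0.1499]
orientation: [1.022, 1.312, -1.023]
wrist_force: [0.8, -8.4, 0.7]
finger_gap: 0.0386
```

Request:
step_arm(plan=[[[0,0,-0.002,0,0,0],[0,0,-0.002,0,0,0],[0,0,-0.002,0,0,0]]])

```text
time: 20.07
tool_pos: [0.4638, -0.1343, 0.1499]
orientation: [1.021, 1.309, -1.024]
wrist_force: [1.6, -12.1, -2.3]
finger_gap: 0.0383
```

Request:
step_arm(plan=[[[0,0,-0.002,0,0,0],[0,0,-0.002,0,0,0],[0,0,-0.002,0,0,0]]])

```text
time: 20.32
tool_pos: [0.4637, -0.1341, 0.1499]
orientation: [1.021, 1.306, -1.025]
wrist_force: [4.2, -16.2, -4.0]
finger_gap: 0.0384
```

At the stop. I'll back off, rise clear and look.

Request:
step_arm(plan=[[[0,0,0.012,0,0,0],[0,0,0.012,0,0,0],[-0.04,0,0.012,0,0,0],[-0.08,0,0.012,0,0,0],[-0.12,0,0.04,0,0,0],[-0.12,0,0.08,0,0,0],[-0.12,0,0.12,0,0,0],[-0.12,0,0.16,0,0,0],[-0.12,0,0.2,0,0,0],[-0.12,0,0.24,0,0,0],[-0.12,0,0.26,0,0,0],[-0.12,0,0.26,0,0,0]]])

```text
time: 21.32
tool_pos: [0.5258, -0.3842, 0.268]
orientation: [1.026, 1.314, -1.027]
wrist_force: [0.4, -0.5, 0.2]
finger_gap: 0.0383
```

```bash
python3 st.py;  python3 - <<'E'
from h import *
T=snap("top");t=T["frame"][:,:,::-1];s=snap("side")["frame"][:,:,::-1]
a=cv2.resize(t[130:280,190:390],None,fx=2,fy=2,interpolation=cv2.INTER_CUBIC)
a=cv2.resize(t[170:270,290:390],None,fx=4,fy=4,interpolation=cv2.INTER_CUBIC)
b=cv2.resize(s[140:240,260:360],None,fx=4,fy=4,interpolation=cv2.INTER_CUBIC)
cv2.imwrite("pics/g5.png",np.vstack([np.hstack([a,b])]))
E
```

```text
21.32 [ 0.5258 -0.3842  0.268 ] [ 0.66  0.43 -0.14  1.57  0.06  1.14 -0.81] [ 0.44 -0.47  0.18] 0.0383
[[ 0.     0.97   0.243]
 [-0.001  0.243 -0.97 ]
 [-1.    -0.     0.001]]
```

View pics/g5.png

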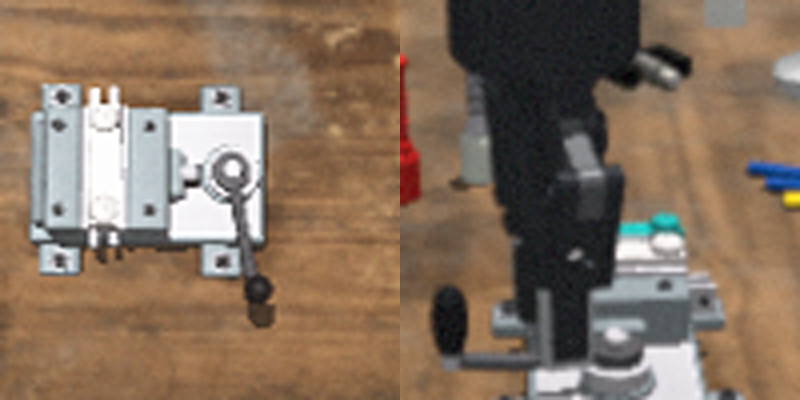

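Run:
```python
from h import *
t=snap("top")
f=lambda U,V,z:onz(t,(U+.5)/4-.5+290,(V+.5)/4-.5+170,z)
d=f(259,288,.108)-np.array([.5625,-.1275,.108]); print(d,np.arctan2(-d[0],-d[1]))
print("par ends",f(104,88,.05),f(104,250,.05))
print(arm.hand_in())
```

```text
[-9.74737396e-02 -1.60976982e-02  9.71445147e-17] 1.4071245849836593
par ends [ 0.6324421  -0.02376408  0.05      ] [ 0.49943724 -0.02535005  0.05      ]
the job is handed in; nothing more can be done
None
```

The adapter is tapped down onto both parallels, the vise is locked and the drift is back standing on the bench. I handed the job in at about 21 s of the 67 s allowed, and the hand-in gave no verdict.

- **Tapping down:** I gripped the drift, pressed boss_a until it stopped, then boss_b, then rechecked boss_a. Both stopped at the same height, within about 0.2 mm, under about 30 N, and in the side picture the bosses look level.
- **Drift:** I set it down about where it came from, roughly 0.33 m from the vise. It looked upright in the pictures taken right after I let go. It is mostly hidden behind the arm in the last side picture.
- **Locking:** I swung the cam lever round with the fingers loosely round its knob until it met the stop. The last top picture puts it at about 1.4 rad.
- **Parallels:** They measure about 132 mm end to end, centred within about 3 mm of mid-jaw.
- **Not checked:** I never went near the caliper, pliers or cup, and did not measure their positions again. I could not measure the adapter's force on each parallel, and I did not recheck its height after locking. No check failed or disagreed.

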